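# Dial the code of the bookshop's cash box

### The arm

A 6-joint arm with a two-finger parallel gripper is mounted at the origin on the work surface. World frame = base frame: x ahead of the robot, y to its left, z up, the work surface at z = 0. Lengths are in m, angles in rad, forces in N, time in s.
With the tool pointing down it reaches from about 0.375 to 0.975 m from the base axis. Payload 3.8 kg.
Tool frame: the origin (TCP) lies at the very end of the fingers, on their centre line; the grasp point (between the pads) lies 19 mm behind it; z points along the fingers, y is the direction in which the jaws open and shut (so a half turn about z gives the same grasp; the last joint's range is limited). The gripper opens to 85 mm and grips with 20 to 120 N. Pads are 22 mm wide; open, the fingers measure 114 mm over their backs; the gripper's body (76 mm by 85 mm) begins 54 mm behind the grasp point. The pads swing forward as they close: fully open they stand 13 mm farther back than shut.
Start: joints at [-0.037, 0.264, 1.604, -0, 1.274, -0.037], TCP at [0.675, -0, 0.231] pointing down, gripper open.
Joint ranges: [-2.63, 2.63], [-0.94, 2.18], [0.31, 2.57], [-1.31, 4.45], [0, 2.66], [-2.55, 2.55]. Speed limits (rad/s): [2.57, 2.57, 3.14, 3.14, 3.14, 3.14].

### API

Orientations are given as a rotation vector (axis times angle).
In Python, from workcell import read_state, read_camera, camera_info, finish_job gives the robot as it stands. The module is installed in compiled form; this text tells all that it offers.
- The arm moves only by the tool play_rows, never from a script. Its argument "motion" is a list of rows, each a list of 5 numbers: the shift along the tool's x, y, z in units of 1000 mm (1.0 is 1000 mm), then the turn about the tool's z in units of 2 pi rad (1.0 is 2 pi rad), then the finger opening in mm, from 0 to 85.4. A call has 1 to 5 rows; each row shifts and turns the commanded pose from where the row before left it, along the tool's axes as they then stand; what a row does not reach is not made up. A row lasts 1/8 s, in which the tool goes at most 62.5 mm and 10.7 degrees, less where a joint would pass 70% of its speed; a pose out of reach is approached as far as the arm can. A call with a number of a shift or a turn outside -1 to 1 is refused whole. A call with a gripper value outside its range is refused whole. The fingers move at their own pace and stop on an object; "squeeze" is the grip in N (left out, the last holds). Time passes only in rows, so rows that do not move let the fingers close. It gives the time, the measured TCP pose, the force and the opening at its end, in the units of the state.
- read_state(): the state, without advancing time (a new reading comes with each control period).
- read_camera(name): name is "scene" or "side" or "wrist"; returns the picture (384x512x3 uint8, red, green, blue); there is no depth.
- camera_info(name): a dict with "intrinsics" (3x3 intrinsics, pixels), "pose" (4x4, takes a point from camera to world coordinates). Camera axes: x right, y down, z forward; pixel columns grow to the right and rows downward; lengths in m; the calibration is good to about 2 mm. The wrist camera is an equidistant fisheye: a pixel r from the principal point sees the ray r / f radians off the axis. A picture is of the moment at which its call begins: read the wrist's pose just before it. camera_info takes no time and is no camera call; for the wrist camera it gives the pose at the moment of the call.
- finish_job(): hands the job in, once; it reports no verdict.
The state is a dict: "time": time; "q": joint angles; "joint_vel": joint speeds; "joint_torque": joint torques, N m; "tool_pos": TCP position; "tcp_rot": TCP orientation; "wrist_force": force on the tool from outside, world axes, zero at the start; "torque": the same for the moment, N m; "width": opening from 0.0 (shut) to 1.0 (fully open).
Only numpy, scipy, OpenCV 4.12 (cv2) and the standard library are available. Lean on these libraries where they do the work, as an engineer would, in place of code of your own. Each camera call takes 0.05 s, during which the arm holds its last target. There are 200 camera calls.

### The job

Dial the code into the long steel cash box on the bookshop counter. First turn its larger dial until the pointer is at the second dot, then turn its smaller dial until the pointer is at the third dot; dots are counted clockwise, seen from above, from the long line beside the dial. Leave the dial of the square key box as it is.

Things in the scene. Friction and masses are not known exactly. Their poses are not given: they have to be found in the camera images.
- cash_box: long dark steel cash box, 166 x 256 mm, flat lid 90 mm high, fixed to the counter left or right of a square key box. Origin: centre of its underside; x across its depth, y along its length, z up. A handle sticks out 42 mm from its -x long side. Two black dials on the lid: the larger (disc radius 30 mm) with its upright axis at x 0, y +58 mm, the smaller (radius 20 mm) at x 0, y -62 mm
- large_dial (a joint): larger dial's angle in rad, 0 to 5.5: 0 with the pointer at the long line (towards the box's -x), growing clockwise from above; second dot = 1.571. Starts between line and first dot or so. Upright bar grip through the axis, 14 mm wide, 45 mm long, from 97 (disc top) to 131 mm above the counter; its pointed end with a white line on top is the pointer. Stays where left; friction 0.04 N m
- small_dial (a joint): smaller dial's angle in rad, counted in the same way; third dot = 2.356. Starts past the third dot: turn it straight back (anticlockwise). Grip and friction as on the larger, but the bar is 30 mm long. On the lid round each dial are eight white marks 45 degrees apart: one long line, on the handle side of the box, and seven dots
- key_pointer (a point): pointer tip of the single, similar dial (disc radius 25 mm) in the middle of the square key box (a bystander, 124 x 124 mm, 90 mm high, no handle): on top of the grip, 131 mm above the counter, 21 mm from that dial's axis. Not to be turned

How it is judged:
On the way, in this order (a step that is already met when the one before it is completed fails the run):
1. the larger dial's pointer is at the second dot (value of joint large_dial between 1.361 and 1.781 rad), for 0.2 s.
2. then the smaller dial's pointer is at the third dot (value of joint small_dial between 2.146 and 2.566 rad), for 0.2 s.
At the end, for the whole second after the job is handed in: the larger dial stands within 12 degrees of the second dot (1.571 rad) and the smaller within 12 degrees of the third dot (2.356 rad), both at rest; the key box's dial has not been turned (all of step 1 and all of step 2 and velocity of joint large_dial between -0.05 and 0.05 rad/s and velocity of joint small_dial between -0.05 and 0.05 rad/s); the robot touches nothing.
It fails at once if the key box's dial is turned (its pointer tip moves more than 6 mm) (distance of key_pointer from where it was at the start of the episode above 0.006 m).
It also fails if it takes over 61 s, if anything falls off the work surface, if the arm or the gripper's body presses on something with over 40 N, if the wrist force passes 120 N, or if a joint passes its speed limit or range.

## Working session

There is one attempt and no reset: what is moved stays moved. The work goes in short steps, Python scripts to look and compute and a tool call to move; the robot and the scene stay as the last step left them, time stands still between calls to the robot, and variables do not carry over. Pictures are saved under pics/ and viewed, about 8 in all and at most 12, crops included, and the job is handed in when it is done.

Besides the shell and the picture viewer there is one more tool, called after "Emit:" as name(argument=value, ...), one argument or row to a line, values as JSON. play_rows: Moves the arm, as the interface text tells. Shifts and turns lie within -1 to 1; 1 stands for 1000 mm of shift or 2 pi rad of turn. Its arguments: {"type":"object","properties":{"motion":{"type":"array","items":{"type":"array","items":{"type":"number"}}},"squeeze":{"type":"number"}},"required":["motion"]}

```bash
mkdir -p pics; cat > h.py <<'E'
import numpy as np, cv2
from workcell import *
from scipy.spatial.transform import Rotation as R
def snap(n,f):
    ci=camera_info(n); im=read_camera(n); cv2.imwrite(f'pics/{f}.png',im[:,:,::-1]); np.savez(f'pics/{f}.npz',K=ci['intrinsics'],T=ci['pose']); return im
def ray(f,uv,fish):
    d=np.load(f'pics/{f}.npz'); K,T=d['K'],d['T']
    x=(uv[0]-K[0,2])/K[0,0]; y=(uv[1]-K[1,2])/K[1,1]
    if fish:
        r=np.hypot(x,y)+1e-12; v=np.array([np.sin(r)*x/r,np.sin(r)*y/r,np.cos(r)])
    else: v=np.array([x,y,1.])
    return T[:3,3],T[:3,:3]@(v/np.linalg.norm(v))
def onz(f,uv,z,fish):
    o,v=ray(f,uv,fish); return o+v*(z-o[2])/v[2]
def tri(*rays):
    A=0;b=0
    for o,v in rays:
        P=np.eye(3)-np.outer(v,v); A=A+P; b=b+P@o
    p=np.linalg.solve(A,b); return p,[np.linalg.norm(np.cross(p-o,v)) for o,v in rays]
E
python3 - <<'E'
from h import *
for n in ['scene','side','wrist']: snap(n,n+'0')
im=np.hstack([cv2.imread('pics/scene0.png'),cv2.imread('pics/side0.png')])
cv2.imwrite('pics/a.png',cv2.resize(im,(800,300)))
for n in ['scene','side','wrist']: print(n,np.round(camera_info(n)['pose'],3).tolist(),camera_info(n)['intrinsics'][0])
print(read_state())
E
```

```text
scene [[0.727, 0.582, -0.364, 0.939], [0.687, -0.619, 0.38, -0.396], [-0.004, -0.527, -0.85, 0.993], [0.0, 0.0, 0.0, 1.0]] [418.62886653   0.         254.11350509]
side [[-0.974, -0.166, 0.155, 0.357], [-0.227, 0.686, -0.692, 0.8], [0.008, -0.709, -0.706, 0.913], [0.0, 0.0, 0.0, 1.0]] [477.14803955   0.         254.60182485]
wrist [[1.0, 0.001, -0.002, 0.674], [0.0, -0.965, -0.264, 0.066], [-0.002, 0.264, -0.965, 0.372], [0.0, 0.0, 0.0, 1.0]] [297.31863964   0.         254.30832177]
{'time': 0.15, 'q': array([-3.69206731e-02,  2.64574686e-01,  1.60505571e+00, -1.68024928e-05,
        1.27373006e+00, -3.68585268e-02]), 'joint_vel': array([ 0.00061918, -0.00123009, -0.00323355,  0.00111099, -0.00092082,
        0.00065366]), 'joint_torque': array([-4.44535381e-04, -5.15905774e+01, -3.67958951e+01, -2.06692371e-04,
        8.09489022e-03,  2.50629785e-05]), 'tool_pos': array([ 6.74426391e-01, -2.06114806e-07,  2.30254180e-01]), 'tcp_rot': array([-2.22059641e+00, -2.22046937e+00,  1.90748165e-03]), 'wrist_force': array([ 0.08667778,  0.23854343, -1.28252865]), 'torque': array([ 0.01619564, -0.03053974,  0.07079227]), 'width': 0.9988204656145977}
```

View pics/a.png

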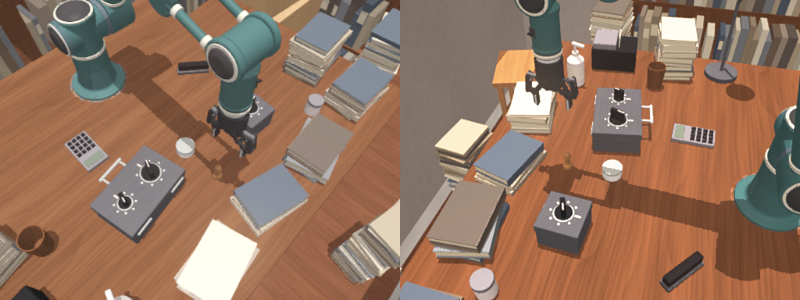

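View pics/wrist0.png

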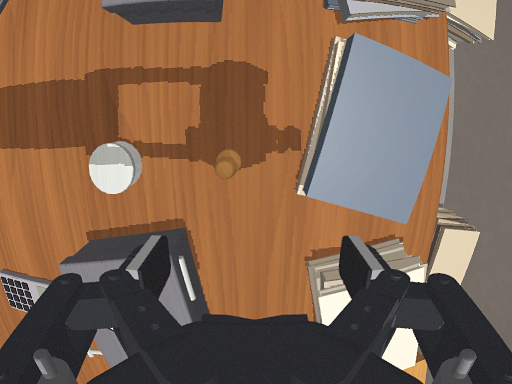

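The cash box lies at scene about (180,250) and side about (285,155), right of the robot's centre line. The key box is on the left, at side about (210,280). The wrist picture shows the cash box only partly, at lower left. Next I'll zoom in on both.

```bash
python3 - <<'E'
import cv2,numpy as np
s=cv2.imread('pics/scene0.png')[180:310,110:245]; d=cv2.imread('pics/side0.png')[100:205,235:340]
a=cv2.resize(s,(400,385),interpolation=cv2.INTER_CUBIC); b=cv2.resize(d,(385,385),interpolation=cv2.INTER_CUBIC)
cv2.imwrite('pics/b.png',np.hstack([a,b]))
E
```

```text
(no output)
```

View pics/b.png

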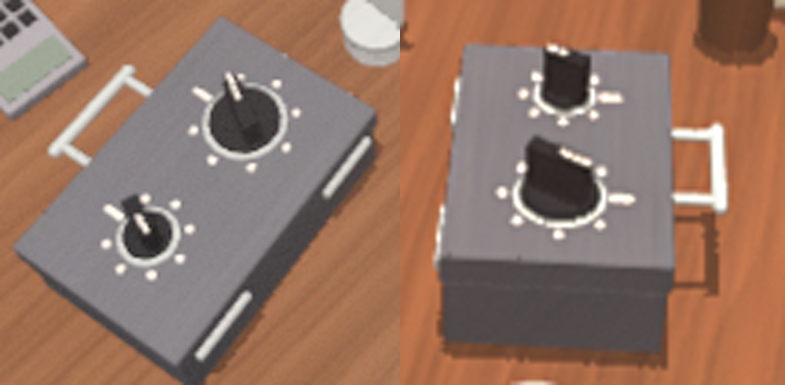

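The crops show the handle facing the robot. The larger dial is on the +y end with its pointer just past the line. The smaller dial's pointer is turned well past the third dot. I'll locate both roughly and then move the wrist camera over the box.

```bash
python3 - <<'E'
from h import *
S=lambda u,v:(110+u/2.963-.33,180+v/2.963-.33); D=lambda u,v:(235+(u-400)/3.667-.36,100+v/3.667-.36)
for n,z,s,d in [('corner near+y',.09,(222,18),(672,265)),('far+y',.09,(375,115),(440,258)),('near-y',.09,(18,245),(668,55)),('far-y',.09,None,(465,45)),
 ('Lcentre',.097,(245,121),(559,190)),('Scentre',.097,(147,234),(563,95))]:
    if s: print(n,'scene',onz('scene0',S(*s),z,0).round(4),end=' ')
    print('side',onz('side0',D(*d),z,0).round(4),end=' ')
    if s: 
        p,e=tri(ray('scene0',S(*s),0),ray('side0',D(*d),0)); print(p.round(4),np.round(e,4))
print(R.from_rotvec(read_state()['tcp_rot']).as_matrix().round(3))
E
```

```text
corner near+y scene [ 0.4205 -0.1109  0.09  ] side [ 0.4194 -0.1115  0.09  ] [ 0.4199 -0.1111  0.09  ] [0.0006 0.0006]
far+y scene [ 0.582  -0.0875  0.09  ] side [ 0.5784 -0.0804  0.09  ] [ 0.5799 -0.0858  0.0849] [0.0001 0.0001]
near-y scene [ 0.4606 -0.3565  0.09  ] side [ 0.4593 -0.3573  0.09  ] [ 0.4599 -0.3568  0.0899] [0.0007 0.0007]
side [ 0.6199 -0.3319  0.09  ] Lcentre scene [ 0.5119 -0.166   0.097 ] side [ 0.5104 -0.1643  0.097 ] [ 0.5109 -0.1657  0.0956] [0.0003 0.0003]
Scentre scene [ 0.5294 -0.2833  0.097 ] side [ 0.5293 -0.2764  0.097 ] [ 0.529  -0.2823  0.0933] [0.0013 0.0013]
[[ 0.     1.    -0.002]
 [ 1.    -0.     0.   ]
 [ 0.    -0.002 -1.   ]]
```

Height check: the lid corners triangulate to z ≈ 0.090 and the dial discs to 0.093–0.096, and the box yaw is about 9°. Now I'll move for a wrist view over the box.

Emit:
play_rows(
  motion=[
    [-0.04,-0.02,0,0,85],
    [-0.045,-0.023,0,0,85],
    [-0.045,-0.023,0,0,85],
    [-0.045,-0.023,0,0,85],
    [-0.045,-0.023,0,0,85],
  ],
)

```text
time: 0.78
tool_pos: [0.5619, -0.2212, 0.2309]
tcp_rot: [-2.221, -2.221, 0.0]
wrist_force: [0.8, 0.2, 0.0]
width: 0.995
```

Emit:
play_rows(
  motion=[
    [-0.045,-0.023,0,0,85],
    [-0.035,-0.02,0,0,85],
    [0,0,0,0,85],
    [0,0,0,0,85],
  ],
)

```text
time: 1.27
tool_pos: [0.52, -0.2996, 0.231]
tcp_rot: [-2.222, -2.22, -0.001]
wrist_force: [0.1, -0.3, 0.3]
width: 0.999
```

```bash
python3 - <<'E'
from h import *
im=snap('wrist','wrist1')
cv2.imwrite('pics/c.png',cv2.resize(im[0:260,130:390,::-1],(600,600),interpolation=cv2.INTER_CUBIC))
E
```

```text
(no output)
```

View pics/c.png

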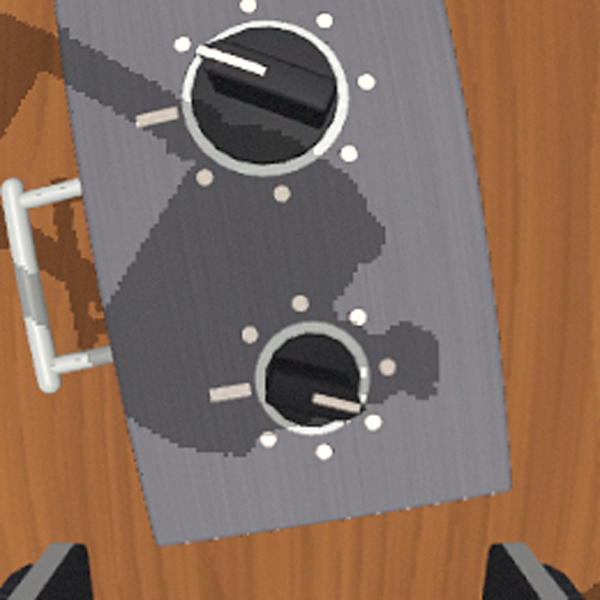

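The clear wrist view shows the large pointer line running (265,70)→(200,50) in the crop, and the small one (314,400)→(360,408). All the dots are visible. Next I'll cast these to points.

```bash
cat >> h.py <<'E'
def circ(P):
    A=np.c_[2*P[:,:2],np.ones(len(P))]; s=np.linalg.lstsq(A,(P[:,:2]**2).sum(1),rcond=None)[0]
    return s[:2],np.sqrt(s[2]+s[:2]@s[:2])
ang=lambda v:np.degrees(np.arctan2(v[1],v[0]))
E
python3 - <<'E'
from h import *
C=lambda u,v:(130+u/2.3077-.3,v/2.3077-.3)
for n,dots,line,ptr in [('L',[(182,44),(248,5),(324,20),(366,82),(349,153),(282,194),(205,177)],(157,117),[(265,70),(200,50)]),
 ('S',[(250,334),(300,303),(358,317),(388,367),(373,423),(324,452),(268,440)],(231,392),[(314,400),(360,408)])]:
    P=np.array([onz('wrist1',C(*d),.09,1) for d in dots]); c,r=circ(P)
    a0=[ang(p[:2]-c)+45*(i+1) for i,p in enumerate(P)]; l=onz('wrist1',C(*line),.09,1)
    a0=np.unwrap(np.radians(a0)); print(n,'c',c.round(4),'r',r.round(4),'line dir',ang(l[:2]-c).round(1),'from dots',np.degrees(a0.mean()).round(1))
    q=[onz('wrist1',C(*x),.131,1)[:2] for x in ptr]; d=ang(q[1]-q[0]); z=np.degrees(a0.mean())
    print(' ptr pts rel c',(q-c).round(4).tolist(),'dir',d.round(1),'theta',((z-d)%360).round(1))
E
```

```text
L c [ 0.5104 -0.1642] r 0.0421 line dir -170.4 from dots 189.5
 ptr pts rel c [[0.0015, -0.0002], [-0.0215, 0.0082]] dir 159.8 theta 29.7
S c [ 0.5301 -0.283 ] r 0.0322 line dir -170.9 from dots 189.3
 ptr pts rel c [[-0.0008, -0.0005], [0.0159, -0.0034]] dir -9.9 theta 199.2
```

The readings agree: the dial spacing is 120.4 mm, and the line direction is 189.5° from either dial. The large dial is at 29.7° and needs +60.3° clockwise. The small dial is at 199.2° and needs 64.2° anticlockwise. I'll go over the large dial and line up.

Emit:
play_rows(
  motion=[
    [0.0451,-0.0032,0,0,50],
    [0.0451,-0.0032,0,0,50],
    [0.0451,-0.0032,0,0,50],
    [0,0,0,-0.0277,50],
    [0,0,0,-0.0277,50],
  ],
)

```text
time: 1.95
tool_pos: [0.5109, -0.1623, 0.2314]
tcp_rot: [1.791, 2.581, 0.001]
wrist_force: [0.1, -0.6, 0.0]
width: 0.585
```

Emit:
play_rows(
  motion=[
    [0,0,0,-0.0277,50],
    [0,0,0,-0.0277,50],
    [0,0,0,-0.0277,50],
    [0,0,0,-0.0277,50],
    [0,0,0,-0.0277,50],
  ],
)

```text
time: 2.58
tool_pos: [0.5109, -0.1631, 0.2312]
tcp_rot: [-0.538, -3.095, -0.001]
wrist_force: [0.7, -0.1, 0.4]
width: 0.583
```

Emit:
play_rows(
  motion=[
    [0,0,0,0,50],
    [0,0,0,0,50],
  ],
)

```text
time: 2.82
tool_pos: [0.5106, -0.1639, 0.2313]
tcp_rot: [-0.553, -3.092, -0.0]
wrist_force: [0.7, 0.1, -0.1]
width: 0.587
```

```bash
python3 - <<'E'
from h import *
im=snap('wrist','wrist2')
s=read_state();M=R.from_rotvec(s['tcp_rot']).as_matrix();print(s['tool_pos'],ang(M[:2,0]))
cv2.imwrite('pics/d.png',cv2.resize(im[100:384,100:412,::-1],(660,600),interpolation=cv2.INTER_CUBIC))
E
```

```text
[ 0.5105849  -0.16408991  0.23124733] 159.72760093558594
```

View pics/d.png

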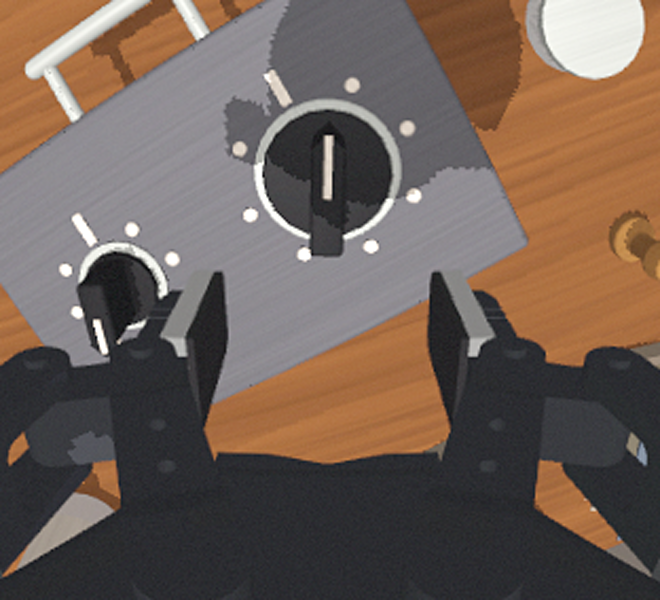

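The bar stands upright in the image at column 328, exactly midway between the fingers. Next, a quick height check from the two wrist views.

```bash
python3 - <<'E'
from h import *
C=lambda u,v:(130+u/2.3077-.3,v/2.3077-.3); D=lambda u,v:(100+u/2.1154-.3,100+v/2.1127-.3)
for n,a,b in [('Ltip',(200,50),(328,136)),('Lbase',(265,70),(328,198)),('Stip',(360,408),(105,353)),('Sbase',(314,400),(98,320))]:
    p,e=tri(ray('wrist1',C(*a),1),ray('wrist2',D(*b),1)); print(n,p.round(4),np.round(e,4))
E
```

```text
Ltip [ 0.4885 -0.1556  0.1291] [0.0003 0.0003]
Lbase [ 0.5118 -0.1643  0.1304] [0.0001 0.0001]
Stip [ 0.5459 -0.2865  0.1308] [0.0001 0.0001]
Sbase [ 0.5299 -0.2836  0.1278] [0.0007 0.0007]
```

Emit:
play_rows(
  motion=[
    [0,0,0.05,0,50],
    [0,0,0.05,0,50],
    [0,0,0.02,0,50],
    [0,0,0.006,0,50],
    [0,0,0,0,50],
  ],
)

```text
time: 3.5
tool_pos: [0.5108, -0.1648, 0.1057]
tcp_rot: [0.552, 3.092, -0.0]
wrist_force: [-0.4, -0.2, 0.3]
width: 0.587
```

Grip tops measure 0.128–0.131 m (the text gives 0.131). I'll close on the large dial.

Emit:
play_rows(
  motion=[
    [0,0,0,0,8],
    [0,0,0,0,8],
    [0,0,0,0,8],
    [0,0,0,0,8],
    [0,0,0,0,8],
  ],
  squeeze=35,
)

```text
time: 4.12
tool_pos: [0.5117, -0.1644, 0.1069]
tcp_rot: [0.551, 3.09, 0.001]
wrist_force: [1.1, 3.7, 6.9]
width: 0.16
```

Emit:
play_rows(
  motion=[
    [0,0,0,0,8],
    [0,0,0,0,8],
  ],
)

```text
time: 4.38
tool_pos: [0.5116, -0.1643, 0.1069]
tcp_rot: [0.551, 3.09, 0.001]
wrist_force: [0.8, 3.6, 6.2]
width: 0.158
```

Emit:
play_rows(
  motion=[
    [0,0,0,0.024,8],
    [0,0,0,0.024,8],
    [0,0,0,0.024,8],
    [0,0,0,0.024,8],
    [0,0,0,0.024,8],
  ],
)

```text
time: 5.0
tool_pos: [0.5111, -0.1649, 0.1069]
tcp_rot: [1.656, 2.668, 0.0]
wrist_force: [-1.8, 1.9, 7.3]
width: 0.159
```

Emit:
play_rows(
  motion=[
    [0,0,0,0.024,8],
    [0,0,0,0.0235,8],
    [0,0,0,0,8],
    [0,0,0,0,8],
    [0,0,0,0,8],
  ],
)

```text
time: 5.62
tool_pos: [0.5108, -0.165, 0.1069]
tcp_rot: [2.029, 2.397, 0.0]
wrist_force: [-3.1, 1.9, 6.9]
width: 0.156
```

```bash
python3 - <<'E'
from h import *
s=read_state();M=R.from_rotvec(s['tcp_rot']).as_matrix();print(s['tool_pos'],ang(M[:2,0]),s['wrist_force'],s['torque'],s['width'],s['q'])
E
```

```text
[ 0.51082909 -0.16495012  0.106897  ] 99.50679343619667 [-3.13477355  1.9342005   6.92185652] [ 0.27577408  0.45713657 -0.03728386] 0.15559738609380663 [-3.58568834e-01  1.16031914e-01  2.02275315e+00 -3.13325910e-04
  1.00163663e+00 -5.24325336e-01]
```

Emit:
play_rows(
  motion=[
    [0,0,0,0,50],
    [0,0,0,0,50],
    [0,0,0,0,50],
    [0,0,0,0,50],
    [0,0,-0.02,0,50],
  ],
)

```text
time: 6.25
tool_pos: [0.5087, -0.1641, 0.1235]
tcp_rot: [-2.027, -2.395, 0.002]
wrist_force: [0.6, 0.4, -0.2]
width: 0.581
```

Emit:
play_rows(
  motion=[
    [0,0,-0.05,0,50],
    [0,0,-0.055,0,50],
    [-0.04,0,0,0,50],
    [-0.04,0,0,0,50],
    [-0.04,0,0,0,50],
  ],
)

```text
time: 6.88
tool_pos: [0.5304, -0.2842, 0.2305]
tcp_rot: [2.029, 2.398, 0.0]
wrist_force: [0.2, -0.5, -0.0]
width: 0.589
```

Emit:
play_rows(
  motion=[
    [0,0,0,0.0276,50],
    [0,0,0,0.0276,50],
    [0,0,0,0.0276,50],
    [0,0,0,0.0276,50],
    [0,0,0,0.0276,50],
  ],
)

```text
time: 7.5
tool_pos: [0.5301, -0.2831, 0.23]
tcp_rot: [-2.853, -1.315, 0.001]
wrist_force: [0.1, 0.5, 0.2]
width: 0.584
```

Emit:
play_rows(
  motion=[
    [0,0,0,0.0276,50],
    [0,0,0,0.0276,50],
    [0,0,0,0.0276,50],
    [0,0,0,0.0276,50],
    [0,0,0,0.0276,50],
  ],
)

```text
time: 8.12
tool_pos: [0.5301, -0.283, 0.23]
tcp_rot: [-3.141, 0.005, 0.001]
wrist_force: [-0.3, 0.2, 0.8]
width: 0.579
```

Emit:
play_rows(
  motion=[
    [0,0,0,0.0276,50],
    [0,0,0,0,50],
    [0,0,0,0,50],
  ],
)

```text
time: 8.5
tool_pos: [0.5302, -0.283, 0.2301]
tcp_rot: [-3.13, 0.264, 0.0]
wrist_force: [0.2, -0.5, -0.6]
width: 0.588
```

```bash
python3 - <<'E'
from h import *
im=snap('wrist','wrist3')
s=read_state();M=R.from_rotvec(s['tcp_rot']).as_matrix();print(s['tool_pos'],ang(M[:2,0]))
print('to go in tool axes',M.T@(np.array([.5301,-.2832,.106])-s['tool_pos']))
cv2.imwrite('pics/e.png',im[:,:,::-1])
E
```

```text
[ 0.5301783  -0.28306316  0.2301601 ] -9.66368406019557
to go in tool axes [-3.39847138e-05  1.52659503e-04  1.24160097e-01]
```

View pics/e.png

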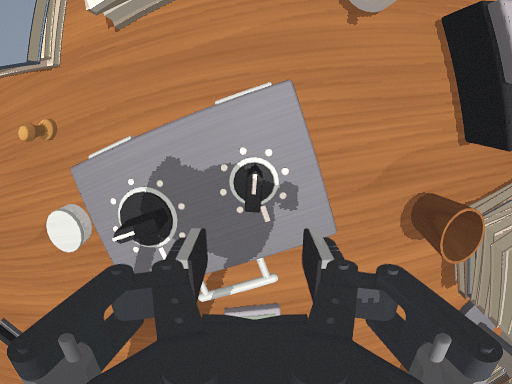

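The small bar is upright at column 254, midway between the fingers. The large pointer tip is now at about (115,239). I'll check its angle before going on.

```bash
python3 - <<'E'
from h import *
im=cv2.imread('pics/wrist3.png'); m=(im.min(2)>150).astype(np.uint8)
n,l,st,c=cv2.connectedComponentsWithStats(m[200:260,90:180])
for i in range(1,n):
    if st[i,4]>8: print(st[i].tolist(),(c[i]+[90,200]).round(1))
print('onz pointer rel c',[(onz('wrist3',p,.131,1)[:2]-[.5104,-.1642]).round(4) for p in [(137,230),(114,240)]])
v=onz('wrist3',(114,240),.131,1)-onz('wrist3',(137,230),.131,1); print('theta',189.5-ang(v))
E
```

```text
[20, 0, 6, 5, 26] [112.7 201.7]
[28, 0, 7, 26, 69] [119.9 210.2]
[51, 0, 36, 60, 306] [167.1 231. ]
[0, 21, 1, 13, 13] [ 90. 227.]
[23, 26, 5, 6, 22] [114.7 228.2]
[22, 31, 23, 11, 90] [122.8 235.9]
[42, 40, 8, 5, 11] [135.5 242.3]
[43, 46, 6, 7, 30] [135.4 249. ]
onz pointer rel c [array([ 0.002 , -0.0059]), array([-0.0049,  0.0223])]
theta 85.74802037029204
```

Large dial reads about 86–87° (1.50–1.52 rad) from a coarse pick, which is inside the band. Next I'll grip the small dial.

Emit:
play_rows(
  motion=[
    [0,0,0.05,0,50],
    [0,0,0.05,0,50],
    [0,0,0.024,0,50],
    [0,0,0,0,50],
    [0,0,0,0,8],
  ],
)

```text
time: 9.18
tool_pos: [0.5312, -0.2836, 0.1077]
tcp_rot: [3.129, -0.267, 0.003]
wrist_force: [-0.2, -0.5, 0.7]
width: 0.391
```

Emit:
play_rows(
  motion=[
    [0,0,0,0,8],
    [0,0,0,0,8],
    [0,0,0,0,8],
    [0,0,0,0,8],
    [0,0,0,0,8],
  ],
)

```text
time: 9.8
tool_pos: [0.5315, -0.2826, 0.1087]
tcp_rot: [-3.13, 0.268, -0.005]
wrist_force: [-0.6, 4.5, 5.7]
width: 0.154
```

Emit:
play_rows(
  motion=[
    [0,0,0,-0.0255,8],
    [0,0,0,-0.0255,8],
    [0,0,0,-0.0255,8],
    [0,0,0,-0.0255,8],
    [0,0,0,-0.0255,8],
  ],
)

```text
time: 10.42
tool_pos: [0.5313, -0.2817, 0.1087]
tcp_rot: [-2.984, -0.981, -0.004]
wrist_force: [-1.5, 8.0, 7.7]
width: 0.155
```

Emit:
play_rows(
  motion=[
    [0,0,0,-0.0255,8],
    [0,0,0,-0.0255,8],
    [0,0,0,0,8],
    [0,0,0,0,8],
    [0,0,0,0,8],
  ],
)

```text
time: 11.05
tool_pos: [0.5311, -0.2814, 0.1087]
tcp_rot: [-2.792, -1.437, -0.004]
wrist_force: [-1.8, 8.5, 8.4]
width: 0.159
```

```bash
python3 - <<'E'
from h import *
s=read_state();M=R.from_rotvec(s['tcp_rot']).as_matrix();print(s['tool_pos'],ang(M[:2,0]),s['wrist_force'],s['torque'],s['width'])
E
```

```text
[ 0.5310558  -0.28136699  0.10865145] 54.466466068044376 [-1.80345254  8.47053112  8.39181372] [1.43354216 0.29926707 0.06509915] 0.15881953171371718
```

The tool is at 54.5° (wanted 54.3°). I'll release, rise, back off and check.

Emit:
play_rows(
  motion=[
    [0,0,0,0,50],
    [0,0,0,0,50],
    [0,0,0,0,50],
    [0,0,0,0,50],
    [0,0,-0.02,0,50],
  ],
)

```text
time: 11.68
tool_pos: [0.5286, -0.2823, 0.1248]
tcp_rot: [-2.79, -1.436, 0.004]
wrist_force: [0.4, -0.5, -0.1]
width: 0.584
```

Emit:
play_rows(
  motion=[
    [0,0,-0.05,0,50],
    [0,0,-0.055,0,50],
    [-0.04,0,0,0,50],
    [-0.04,0,0,0,50],
    [0,0,0,0,50],
  ],
)

```text
time: 12.3
tool_pos: [0.4827, -0.3504, 0.2332]
tcp_rot: [2.793, 1.432, 0.0]
wrist_force: [1.0, -0.1, -0.7]
width: 0.588
```

```bash
python3 - <<'E'
from h import *
im=snap('wrist','wrist4'); print(read_state()['tool_pos'])
cv2.imwrite('pics/f.png',cv2.resize(im[0:260,100:390,::-1],(669,600),interpolation=cv2.INTER_CUBIC))
E
```

```text
[ 0.48340185 -0.34919393  0.23281658]
```

View pics/f.png

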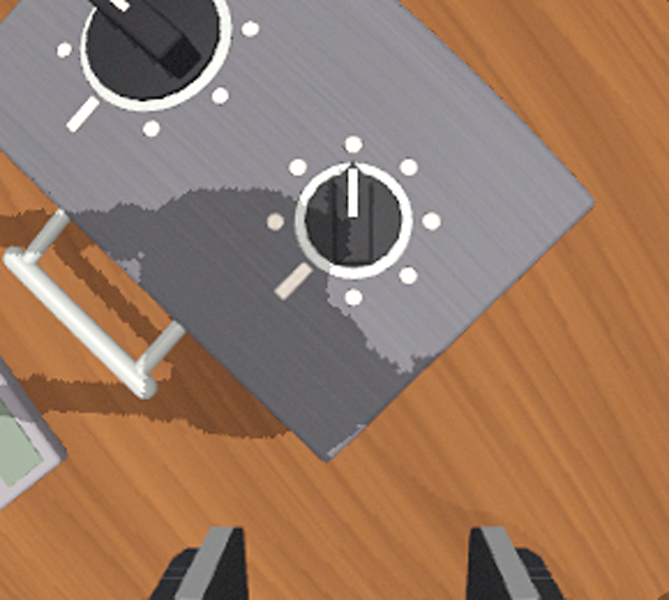

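The small pointer, at (352,190), aims straight at the third dot (353,145). The large pointer is cut off at the picture's top, so I'll move on for a full view of both.

Emit:
play_rows(
  motion=[
    [0.05,0.0,0,0,50],
    [0.05,0,0,0,50],
    [0,0,0,0,50],
    [0,0,0,0,50],
  ],
)

```text
time: 12.85
tool_pos: [0.5422, -0.2661, 0.2316]
tcp_rot: [2.792, 1.44, -0.0]
wrist_force: [-0.6, -0.5, -0.5]
width: 0.583
```

```bash
python3 - <<'E'
from h import *
im=snap('wrist','wrist5'); print(read_state()['tool_pos'])
cv2.imwrite('pics/g.png',cv2.resize(im[0:300,70:370,::-1],(600,600),interpolation=cv2.INTER_CUBIC))
E
```

```text
[ 0.54186598 -0.26668852  0.23157271]
```

View pics/g.png

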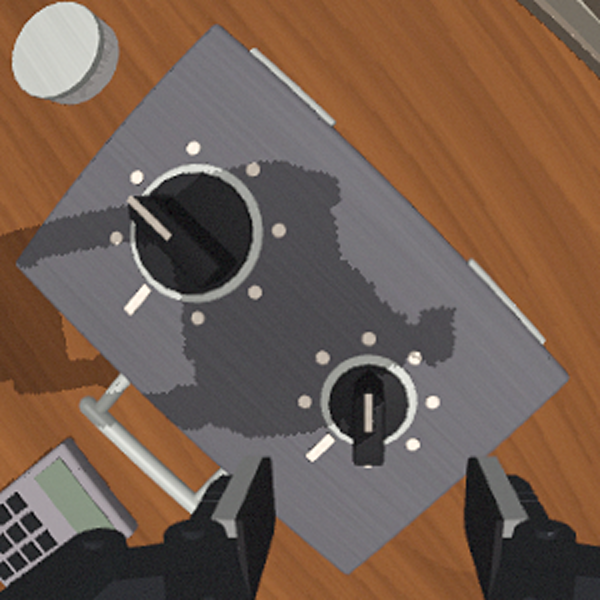

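Both pointers are in view: large (168,238)→(130,198), small (368,430)→(368,396).

```bash
python3 - <<'E'
from h import *
D=lambda u,v:(70+u/2-.25,v/2-.25)
t=[]
for n,b,p in [('L',(168,238),(130,198)),('S',(368,430),(368,395))]:
    v=onz('wrist5',D(*p),.131,1)-onz('wrist5',D(*b),.131,1); t.append((189.4-ang(v))%360); print(n,t[-1])
if abs(t[0]-90)<7 and abs(t[1]-135)<7: finish_job(); print('done')
E
```

```text
L 91.84436993229053
S 134.84593679839313
the job is handed in; nothing more can be done
done
```

I turned the larger dial clockwise from about 30° to the second dot, then the smaller one anticlockwise from about 199° to the third dot. I handed the job in at about 13 s on the robot's clock. No verdict came back.

- **Final angles:** the last wrist picture put the larger dial at 91.8° (target 90°) and the smaller at 134.8° (target 135°). Both are well inside the 12° tolerance.
- **Disagreement:** an earlier, coarser reading of the larger dial gave about 86–87°. That was also within tolerance, and the gripper had stopped at the angle I meant.
- **Measured against given sizes:** the grip tops measured 128–131 mm high (131 mm given). The dials measured 120.4 mm apart (120 mm given).
- **Hand-in state:** the gripper was open, clear of everything, about 10 cm above the dials.
- **Not checked:** I never moved near the key box, so I did not look at its dial again.

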